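Draw the parts tray out from under the press bed with the pull hook

TASK

Take the pull hook off its rubber mat, catch its open end behind the upright pin on the steel tray under the red press bed, and gently draw the tray out until it is fully home: pull it snug for a moment, 8 to 20 N, against the low rubber-faced stop, so that its front lies square and flush along it. Move the tray with the hook only (do not touch it with the gripper or arm), leave the bearing in it, and do not tip it or shift the other things on the bench. Then unhook and lay the hook back flat, lengthwise, on its mat.

Things in the scene. Friction and masses are not known exactly. Their poses are not given: they have to be found in the camera images.
- hook_grip (a point): Pull hook (180 g): wooden handle 100 x 18 x 24 mm with a flat steel J end. Point: centre of the handle, 12 mm above the flat underside; +x along the handle to the hook end, z up. All undersides level: the 14 mm high steel spans 12 mm below to 2 mm above this point. Balances about 20 mm ahead of it. Starts flat on the mat, hook end away from the robot.
- tray: Loose open steel tray 120 (x) x 150 (y) x 45 mm, 0.6 to 0.9 kg, on the bench, rear under the press bed. Origin: centre of underside; x points away from the stop, front face at x = -60 mm. A tongue 30 mm wide, 20 to 25 mm above the bench, sticks out 60 mm in front at y = 0, carries the pin and passes over the stop. Its yaw may differ from the stop's by 0.12 rad.
- pin (a point): Upright round steel pin on the tray's tongue, 12 mm diameter, 25 to 62 mm above the bench, with an 18 mm head on its top 4 mm. Point on its axis, 37 mm above the bench, 105 mm ahead (-x) of the tray's origin; 39 mm are free between pin and tray front. Tray axes.
- stop: Fixed low stop, 160 mm long (its y), 18 mm high. Origin: centre of its underside. Its rubber face looks to its +x and is screwed out to anywhere from x = 10 to 28 mm, a setting that the pose does not tell: find it by feel. It is rigid: the pull rises steeply once the tray meets it. The tray is home, with the stop's yaw, 70 to 88 mm from it (origins, along its x).
- bed: Red press bed fixed over the tray: two beams 400 mm long (its y) and 40 mm wide at x = 75 to 115 and 175 to 215 mm, from 100 to 170 mm above the bench, on side walls at y = -195 to -165 and 165 to 195 mm. Origin on the bench, at the stop's origin; same yaw as the stop.
- mat: Fixed black rubber mat of the hook, 300 (x) x 140 (y) x 3 mm. Origin: centre of its underside. It can be left or right of the robot.
- bearing: Loose bearing ring lying in the tray: 60 mm diameter, 18 mm high, 200 g. Origin: centre of its underside.
- partsbin: Bystander: open red plastic bin 150 x 110 x 60 mm, on the side opposite the mat. Origin: centre of its underside.
- wrench_grip (a point): Bystander: wrench lying on the left. Point in its handle.
- brick: Bystander: half brick 100 x 120 x 62 mm. Origin: centre of its underside.
- oilcan: Bystander: metal can, 66 mm diameter, 110 mm high. Origin: centre of its underside.
- bush: Bystander: upright brass bush, 44 mm diameter, 40 mm high, standing on the bench near the left end of the stop. Origin: centre of its underside.
- arborplate: Bystander: notched steel press plate about 120 x 120 x 20 mm. Origin: on its underside.
- hook_pocket (a point): Where the pin seats in the hook: x = 119, y = 18 mm from hook_grip, 5 mm below it, same axes. From hook_grip: 8 mm wide shank along y = 0 out to x = 133 mm, then a cross piece to +y (x 125 to 133, y to 40), ending in a lip that turns back (y 32 to 40, x 113 to 133). Pocket: y 4 to 32 mm, bottom at x = 125, open to -x.
Not all that is in view belongs to the job. Leave any green look-alike of the part that bears hook_grip alone. Of the things that look like the tray, the larger one is meant.

How it is judged:
By the outcome, as a careful person would: the job done as asked, in the order asked, and still so for the second after the job is handed in, with the robot touching nothing.
It also fails if it takes over 72 s, if anything falls off the work surface, if the arm or the gripper's body presses on something with over 40 N, if the wrist force passes 120 N, or if a joint passes its speed limit or range.

ROBOT

A 7-joint arm with a two-finger parallel gripper is mounted at the origin on the work surface. World frame = base frame: x ahead of the robot, y to its left, z up, the work surface at z = 0. Lengths are in m, angles in degrees, forces in N, time in s.
With the tool pointing down it reaches from about 0.425 to 0.825 m from the base axis. Payload 3.6 kg.
Tool frame: the origin (TCP) lies midway between the tips of the shut fingers; the grasp point (between the pads) lies 19 mm behind it (manip.grip_depth is the distance from the TCP to the grasp point, in m); z points along the fingers, y is the direction in which the jaws open and shut (so a half turn about z gives the same grasp; the last joint's range is limited). The gripper opens to 93 mm and grips with 3 to 60 N. Pads are 15 mm wide; open, the fingers measure 128 mm over their backs; the gripper's body (75 mm by 188 mm) begins 65 mm behind the grasp point.
Start: joints at [64.257, 35.231, -0.722, 81.555, 0.464, 63.22, -2.315], TCP at [0.267, -0.593, 0.219] pointing down, gripper open.
Joint ranges: [-178.69, 178.69], [-17.37, 117.87], [-77.05, 75.6], [15.02, 138.74], [-78.02, 258.01], [0.78, 113.62], [-162.83, 162.83]. Speed limits (degrees/s): [159.86, 159.86, 180, 180, 180, 180, 180].

INTERFACE

Orientations are given as [roll, pitch, yaw] about the fixed x, y, z axes, in that order (R = Rz(yaw) Ry(pitch) Rx(roll)).
In Python, from workcell import state, viewer, order, manip gives the robot as it stands.
- The arm moves only by the shell command python3 -m pendant 'ROWS'. ROWS is JSON, a list of rows, each an object with "translation": the shift along the tool's x, y, z in mm, a list of three; "twist": the turn, a rotation vector about the tool's x, y, z in degrees, a list of three; "fingers": the finger opening in mm, from 0 to 93. A call has 1 to 12 rows; each row shifts and turns the pose as measured when the row begins, along the tool's axes as they then stand; what a row does not reach is not made up. A row lasts 1/10 s, in which the tool goes at most 50 mm and 8.59 degrees, less where a joint would pass 70% of its speed; a pose out of reach is approached as far as the arm can. A call is refused whole if a number of a shift passes 50 or a number of a turn 8.59, either way. A call with a gripper value outside its range is refused whole. The fingers move at their own pace and stop on an object; the grip force is fixed at half the most. Time passes only in rows, so rows that do not move let the fingers close. It gives the time, the measured TCP pose, the force and the opening at its end, in the units of the state.
- state(): the state, without advancing time (a new reading comes with each control period).
- viewer.get_image(name): name is "side" or "top"; returns the picture (420x560x3 uint8, red, green, blue); there is no depth.
- viewer.get_calibration(name): a dict with "fx", "fy", "cx", "cy" (pixels), "xyz" and "rotation" of the camera in the world. Camera axes: x right, y up, looking along -z (the intrinsics and any distortion apply to the point x, -y, -z); pixel columns grow to the right and rows downward; lengths in m; the calibration is good to about 2 mm. A picture is of the moment at which its call begins. get_calibration takes no time and is no camera call.
- order.finish_job(): hands the job in, once; it reports no verdict.
The state is a dict: "time": time; "joint_pos": joint angles; "qvel": joint speeds; "joint_efforts": joint torques, N m; "tool_pos": TCP position; "ee_rot": TCP orientation; "wrist_force": force on the tool from outside, world axes, zero at the start; "moment": the same for the moment, N m; "opening": finger opening in m.
Only numpy, scipy, OpenCV 4.12 (cv2) and the standard library are available. Lean on these libraries where they do the work, as an engineer would, in place of code of your own. Each camera call takes 0.05 s, during which the arm holds its last target. There are 200 camera calls.

## Working session

There is one attempt and no reset: what is moved stays moved. The work goes in short steps, Python scripts to look and compute and a shell command to move; the robot and the scene stay as the last step left them, time stands still between calls to the robot, and variables do not carry over. Pictures are saved under pics/ and viewed, about 8 in all and at most 12, crops included, and the job is handed in when it is done.

```bash
mkdir -p pics; ls; python3 - <<'E'
from workcell import state, viewer, manip
import cv2, json
for n in("top","side"):
    cv2.imwrite(f"pics/{n}0.png",viewer.get_image(n)[:,:,::-1]); print(viewer.get_calibration(n))
print(state(), manip.grip_depth)
E
```

```text
pics
{'fx': 407.3418056035167, 'fy': 407.3418056035167, 'cx': 283.58789792679204, 'cy': 208.42565926264078, 'xyz': array([0.48733631, 0.07121272, 1.23477555]), 'rotation': array([  4.66424156,  -0.47142716, -88.59491587])}
{'fx': 524.3295929093049, 'fy': 524.3295929093049, 'cx': 283.13038299690237, 'cy': 214.37037258235088, 'xyz': array([-0.16216506, -1.13172739,  0.80763248]), 'rotation': array([ 61.9664873 ,  -0.77566444, -31.04441778])}
{'time': 0.1, 'joint_pos': array([64.25634505, 35.2826777 , -0.72199713, 81.63078618,  0.46358497,
       63.22220845, -2.31482182]), 'qvel': array([ 0.13943004, -0.00247871,  0.02317303, -0.34590023, -0.05306119,
        0.01888147,  0.07335756]), 'joint_efforts': array([ 9.67578526e-04, -4.60043979e+01,  2.09738491e-01, -1.66245478e+01,
       -6.12595794e-02,  1.69122638e-02,  7.10066979e-05]), 'tool_pos': array([ 0.26642146, -0.59210197,  0.2176166 ]), 'ee_rot': array([-1.79867204e+02,  1.72339809e-03,  2.42280466e+01]), 'wrist_force': array([-0.52382086, -0.7082053 , -0.9653264 ]), 'moment': array([ 0.05597697,  0.02719086, -0.02985057]), 'opening': 0.09339553882608484} 0.0188
```

View pics/top0.png

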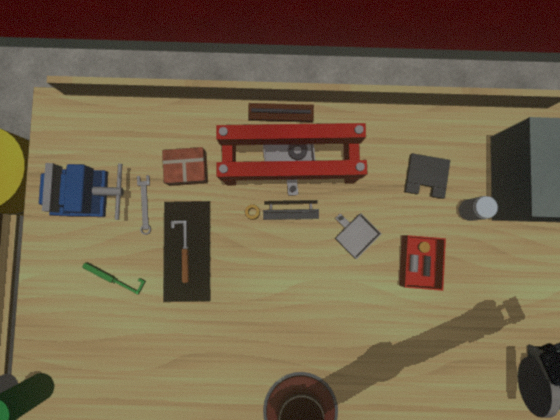

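View pics/side0.png

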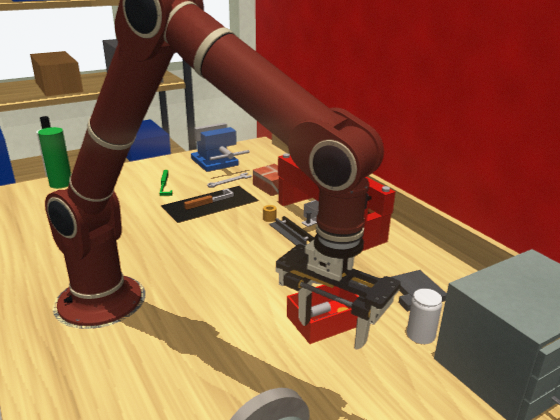

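```bash
cat > h.py <<'E'
import numpy as np, cv2
from scipy.spatial.transform import Rotation as R
from workcell import state, viewer
def ray(n,u,v):
    c=viewer.get_calibration(n); M=R.from_euler('xyz',c['rotation'],degrees=True).as_matrix()
    return np.array(c['xyz']), M@np.array([(u-c['cx'])/c['fx'],-(v-c['cy'])/c['fy'],-1])
def pt(n,u,v,z):
    o,d=ray(n,u,v); return o+d*(z-o[2])/d[2]
def px(n,p):
    c=viewer.get_calibration(n); M=R.from_euler('xyz',c['rotation'],degrees=True).as_matrix()
    q=M.T@(np.array(p)-c['xyz']); return np.array([c['cx']-c['fx']*q[0]/q[2],c['cy']+c['fy']*q[1]/q[2]])
def crop(img,x0,x1,y0,y1,s,fn):
    c=cv2.resize(img[y0:y1,x0:x1,::-1],None,fx=s,fy=s,interpolation=cv2.INTER_CUBIC)
    c=np.clip(c*1.5,0,255).astype('uint8')
    for u in range(-(-x0//10)*10,x1,10):
        cv2.line(c,(int((u-x0+.5)*s),0),(int((u-x0+.5)*s),4 if u%50 else 12),(0,255,255),1)
        if u%20==0: cv2.putText(c,str(u),(int((u-x0+.5)*s)-10,22),0,.4,(0,255,255),1)
    for v in range(-(-y0//10)*10,y1,10):
        cv2.line(c,(0,int((v-y0+.5)*s)),(4 if v%50 else 12,int((v-y0+.5)*s)),(0,255,255),1)
        if v%20==0: cv2.putText(c,str(v),(6,int((v-y0+.5)*s)+4),0,.4,(0,255,255),1)
    cv2.imwrite(fn,c)
E
python3 - <<'E'
from h import *
i=cv2.imread('pics/top0.png')[:,:,::-1]
crop(i,210,370,98,228,4.5,'pics/c1.png')
crop(i,150,225,195,305,5.4,'pics/c2.png')
E
```

```text
(no output)
```

View pics/c1.png

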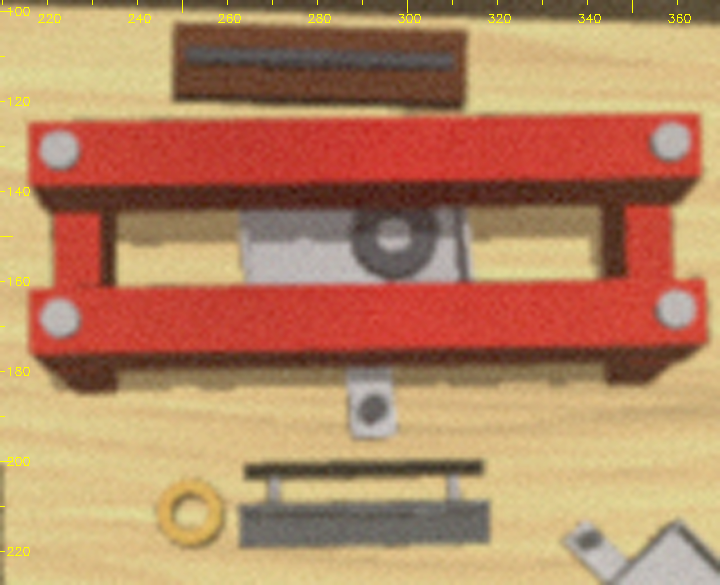

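View pics/c2.png

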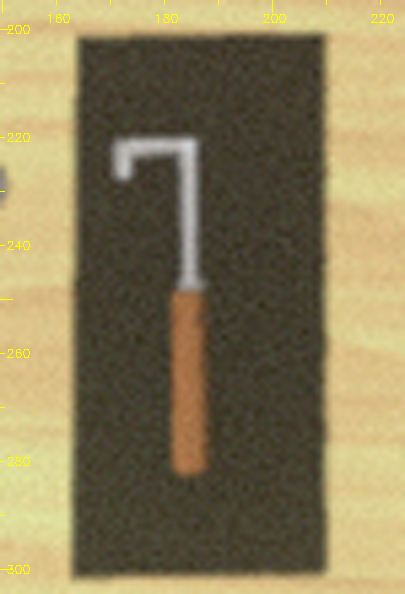

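```bash
python3 - <<'E'
from h import *
np.set_printoptions(precision=4,suppress=True)
def s(l,u,v,z): p=pt('top',u,v,z); print(l,p[:2]); return p[:2]
a=s('handle rear',184.2,282.3,.027);b=s('handle front',184.6,248.8,.027);print('len',np.linalg.norm(b-a),'yaw',np.degrees(np.arctan2(*(b-a)[::-1])),'mid',(a+b)/2)
c=s('crosspiece top',184.5,220.5,.017); s('lip outer tip',171.3,228,.017); s('cross left',171,220.5,.017)
print('rear->tip',np.linalg.norm(c-a))
s('pin',292.2,188,.062)
a=s('stop L far',263.3,209.8,.018);b=s('stop R far',318,208.6,.018);print('len',np.linalg.norm(b-a),np.degrees(np.arctan2(*(b-a)[::-1]))+90)
s('stop L near',263.3,219,.018);s('stop R near',318,218,.018)
a=s('plate L far',264.3,201.2,.018);b=s('plate R far',316.7,200,.018)
a=s('bed L',217,177,.17);b=s('bed R',366.5,174,.17);print(np.linalg.norm(b-a),np.degrees(np.arctan2(*(b-a)[::-1]))+90)
a=s('tongue end L',287,194.3,.025);b=s('tongue end R',297.2,194.4,.025);print(np.degrees(np.arctan2(*(b-a)[::-1]))+90)
s('mat TL',163.8,201,.003);s('mat TR',209.5,201,.003);s('mat BL',163,301,.003);s('mat BR',209.5,301,.003)
a=s('trayR at beam rear',310.3,147,.045);b=s('trayR front',313.3,160.5,.045)
a=s('trayL at beam rear',263.5,147,.045);b=s('trayL front',265,160.5,.045)
s('bush',251.3,211,.04)
E
```

```text
handle rear [0.362  0.3491]
handle front [0.4595 0.3522]
len 0.09755367360338307 yaw 1.8490324236665212 mid [0.4107 0.3507]
crosspiece top [0.5433 0.3586]
lip outer tip [0.5199 0.3968]
cross left [0.5423 0.3988]
rear->tip 0.1815627921825638
pin [0.6433 0.0404]
stop L far [0.5812 0.1243]
stop R far [ 0.5889 -0.0396]
len 0.16401777944377288 2.703086218502307
stop L near [0.5536 0.1235]
stop R near [ 0.5607 -0.04  ]
plate L far [0.6071 0.122 ]
plate R far [ 0.6147 -0.0352]
bed L [0.6531 0.2421]
bed R [ 0.6713 -0.1525]
0.3949531967891969 2.6429220687921884
tongue end L [0.6289 0.0545]
tongue end R [0.6293 0.024 ]
0.8949283882368206
mat TL [0.6015 0.4271]
mat TR [0.605  0.2888]
mat BL [0.3031 0.415 ]
mat BR [0.3063 0.2771]
trayR at beam rear [ 0.7695 -0.011 ]
trayR front [ 0.7292 -0.0207]
trayL at beam rear [0.7659 0.1279]
trayL front [0.7254 0.1223]
bush [0.575  0.1585]
```

```bash
python3 -m pendant '[{"translation":[0,0,-15],"twist":[0,0,7.1],"fingers":60},{"translation":[0,0,-15],"twist":[0,0,7.1],"fingers":60},{"translation":[0,0,-15],"twist":[0,0,7.1],"fingers":60},{"translation":[32,-32,0],"twist":[0,0,0],"fingers":60},{"translation":[32,-36,0],"twist":[0,0,0],"fingers":60},{"translation":[32,-36,0],"twist":[0,0,0],"fingers":60},{"translation":[32,-36,0],"twist":[0,0,0],"fingers":60},{"translation":[32,-36,0],"twist":[0,0,0],"fingers":60},{"translation":[32,-36,0],"twist":[0,0,0],"fingers":60},{"translation":[32,-36,0],"twist":[0,0,0],"fingers":60},{"translation":[32,-36,0],"twist":[0,0,0],"fingers":60},{"translation":[0,0,0],"twist":[0,0,0],"fingers":60}]'
```

```text
time: 1.3
tool_pos: [0.518, -0.2873, 0.2557]
ee_rot: [-179.1, 0.6, 1.7]
wrist_force: [-0.1, 0.5, 1.0]
opening: 0.0599
```

```bash
python3 -m pendant '[{"translation":[10,-45,0],"twist":[0,0,0],"fingers":60},{"translation":[10,-45,0],"twist":[0,0,0],"fingers":60},{"translation":[10,-45,0],"twist":[0,0,0],"fingers":60},{"translation":[10,-45,0],"twist":[0,0,0],"fingers":60},{"translation":[5,-45,0],"twist":[0,0,0],"fingers":60},{"translation":[0,-45,0],"twist":[0,0,0],"fingers":60},{"translation":[-20,-45,0],"twist":[0,0,0],"fingers":60},{"translation":[-20,-45,0],"twist":[0,0,0],"fingers":60},{"translation":[-20,-45,10],"twist":[0,0,0],"fingers":60},{"translation":[-20,-45,20],"twist":[0,0,0],"fingers":60},{"translation":[-20,-45,20],"twist":[0,0,0],"fingers":60},{"translation":[-20,-45,20],"twist":[0,0,0],"fingers":60}]'
python3 -m pendant '[{"translation":[-20,-40,10],"twist":[0,0,0],"fingers":50},{"translation":[-20,-30,0],"twist":[0,0,0],"fingers":50},{"translation":[0,0,0],"twist":[0,0,0],"fingers":50}]'
```

```text
time: 2.5
tool_pos: [0.4329, 0.2395, 0.1928]
ee_rot: [-179.4, 0.7, 0.7]
wrist_force: [1.2, -0.1, -0.6]
opening: 0.0602
time: 2.8
tool_pos: [0.3841, 0.3161, 0.1803]
ee_rot: [-179.5, 1.1, 1.3]
wrist_force: [-1.3, -0.1, 0.4]
opening: 0.0503
```

```bash
python3 -m pendant '[{"translation":[24,-18,30],"twist":[-0.5,1.1,-1.5],"fingers":50},{"translation":[24,-18,30],"twist":[0,0,0],"fingers":50},{"translation":[0,0,30],"twist":[0,0,0],"fingers":50},{"translation":[0,0,30],"twist":[0,0,0],"fingers":50},{"translation":[0,0,0],"twist":[0,0,0],"fingers":50}]'; python3 - <<'E'
from h import *
i=viewer.get_image('top'); j=viewer.get_image('side')
crop(i,150,225,195,305,5.4,'pics/a.png'); print(px('side',[.43,.352,.02]))
u,v=map(int,px('side',[.45,.352,.03])); crop(j,u-60,u+60,v-55,v+55,5.4,'pics/b.png')
a=cv2.imread('pics/a.png');b=cv2.imread('pics/b.png');cv2.imwrite('pics/ab.png',cv2.resize(np.hstack([a,b]),(790,455)))
E
```

```text
time: 3.3
tool_pos: [0.4352, 0.3528, 0.0567]
ee_rot: [180.0, -0.3, 2.9]
wrist_force: [-0.0, -0.5, -0.2]
opening: 0.05
[203.15971853 199.80296994]
```

View pics/ab.png

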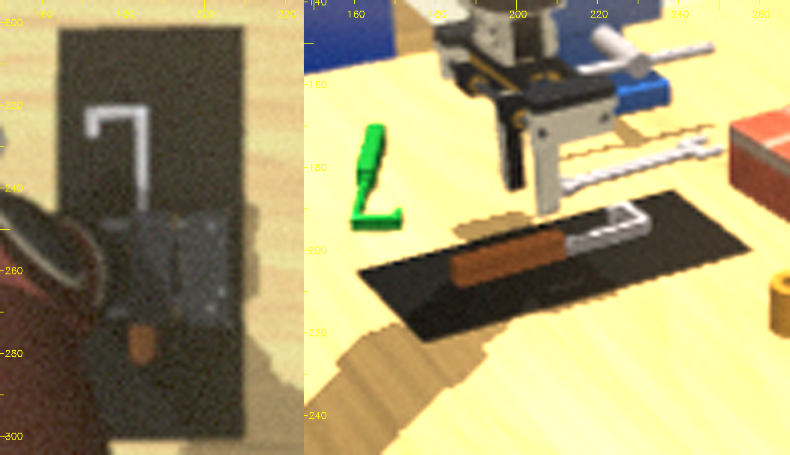

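The gripper stands over the handle's front half, jaws either side, and the hook is undisturbed (shank at about u 185 in the top view). I'll go down and grip.

```bash
python3 -m pendant '[{"translation":[-2,0,20],"twist":[0,0,0],"fingers":50},{"translation":[-2,0,20],"twist":[0,0,0],"fingers":50},{"translation":[0,0,7],"twist":[0,0,0],"fingers":50},{"translation":[0,0,0],"twist":[0,0,0],"fingers":50}]'
```

```text
time: 3.8
tool_pos: [0.4399, 0.3567, 0.0205]
ee_rot: [-179.3, -1.3, 2.7]
wrist_force: [-0.8, -0.6, 0.4]
opening: 0.0501
```

```bash
python3 -m pendant '[{"translation":[-8,4,7],"twist":[-0.5,-1,0],"fingers":50},{"translation":[0,0,0],"twist":[0,0,0],"fingers":50}]'
```

```text
time: 4.0
tool_pos: [0.4333, 0.3529, 0.0155]
ee_rot: [-179.7, -0.5, 2.6]
wrist_force: [-0.8, 1.0, -0.2]
opening: 0.0499
```

```bash
python3 -m pendant '[{"translation":[0,0,0],"twist":[0,0,0],"fingers":50}]'
```

```text
time: 4.1
tool_pos: [0.4338, 0.3532, 0.0164]
ee_rot: [-179.6, -0.6, 2.6]
wrist_force: [-0.5, -0.2, 0.8]
opening: 0.0499
```

```bash
python3 -m pendant '[{"translation":[0,0,10],"twist":[-0.3,-0.5,0],"fingers":50},{"translation":[0,0,1],"twist":[0,0,0],"fingers":50}]'
```

```text
time: 4.3
tool_pos: [0.4345, 0.3537, 0.0057]
ee_rot: [-179.9, -0.1, 2.6]
wrist_force: [0.5, 0.0, -0.1]
opening: 0.0498
```

```bash
python3 -m pendant '[{"translation":[0,0,0],"twist":[0,0,0],"fingers":5},{"translation":[0,0,0],"twist":[0,0,0],"fingers":5},{"translation":[0,0,0],"twist":[0,0,0],"fingers":5},{"translation":[0,0,0],"twist":[0,0,0],"fingers":5},{"translation":[0,0,0],"twist":[0,0,0],"fingers":5}]'
```

```text
time: 4.8
tool_pos: [0.4344, 0.3534, 0.0051]
ee_rot: [-179.9, -0.1, 2.6]
wrist_force: [-0.5, -0.7, -0.5]
opening: 0.0179
```

```bash
python3 -m pendant '[{"translation":[0,0,-15],"twist":[0,0,0],"fingers":5},{"translation":[0,0,-35],"twist":[0,0,0],"fingers":5},{"translation":[0,0,-45],"twist":[0,0,0],"fingers":5},{"translation":[0,20,-15],"twist":[0,0,0],"fingers":5},{"translation":[5,40,0],"twist":[0,0,0],"fingers":5},{"translation":[5,45,0],"twist":[0,0,0],"fingers":5},{"translation":[5,45,0],"twist":[0,0,0],"fingers":5},{"translation":[5,45,0],"twist":[0,0,0],"fingers":5},{"translation":[5,45,0],"twist":[0,0,0],"fingers":5},{"translation":[0,45,0],"twist":[0,0,0],"fingers":5},{"translation":[0,30,0],"twist":[0,0,0],"fingers":5},{"translation":[0,0,0],"twist":[0,0,0],"fingers":5}]'
```

```text
time: 6.0
tool_pos: [0.4742, 0.0304, 0.1162]
ee_rot: [-179.9, 0.0, 3.0]
wrist_force: [-0.4, -0.6, -1.8]
opening: 0.0178
```

```bash
python3 -m pendant '[{"translation":[0,8,22],"twist":[0,0,0],"fingers":5},{"translation":[0,8,22],"twist":[0,0,0],"fingers":5},{"translation":[15,0,2],"twist":[0,0,0],"fingers":5},{"translation":[15,0,0],"twist":[0,0,0],"fingers":5},{"translation":[0,0,0],"twist":[0,0,0],"fingers":5}]'; python3 - <<'E'
from h import *
i=viewer.get_image('top'); j=viewer.get_image('side')
crop(i,240,340,150,250,5.4,'pics/a.png')
u,v=map(int,px('side',[.62,.03,.05])); crop(j,u-50,u+50,v-50,v+50,5.4,'pics/b.png')
a=cv2.imread('pics/a.png');b=cv2.imread('pics/b.png');cv2.imwrite('pics/ab2.png',cv2.resize(np.hstack([a,b]),(800,400)))
E
```

```text
time: 6.5
tool_pos: [0.5048, 0.0178, 0.0683]
ee_rot: [-179.8, 0.1, 3.0]
wrist_force: [1.0, 0.7, -1.8]
opening: 0.0177
```

View pics/ab2.png

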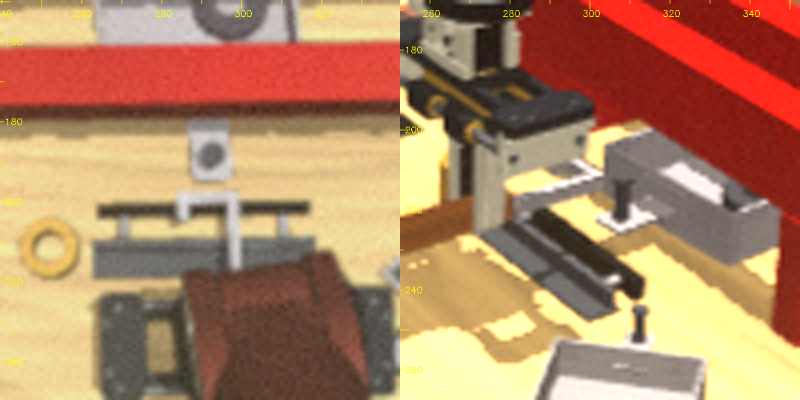

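```bash
python3 - <<'E'
from h import *
np.set_printoptions(precision=4,suppress=True)
f=lambda X,Y,z:pt('top',240+X/4-.5,150+Y/4-.5,z)[:2]
t=np.array([.5048,.0178])
for n,p in dict(crossL=f(177,193,.079),crossR=f(240,193,.079),lipL=f(177,220,.079),lipR=f(190,220,.079),shankL=f(229,240,.079),shankR=f(240,240,.079),pin=f(210.5,155,.062)).items():
  d=p-t;c,s=np.cos(np.radians(3)),np.sin(np.radians(3)); print(n,p,'tool',1e3*d@[c,s],1e3*d@[-s,c])
E
```

```text
crossL [0.6124 0.0643] tool 109.88790504732555 40.8098168977662
crossR [0.6135 0.0194] tool 108.67673244474535 -4.124587990838097
lipL [0.5931 0.0638] tool 90.55851110976229 41.34864524274672
lipR [0.5933 0.0546] tool 90.30771389445823 32.091399299199395
shankL [0.5797 0.0265] tool 75.26798465126105 4.7477267189717685
shankR [0.5799 0.0187] tool 75.05507811483294 -3.0815069758097398
pin [0.6426 0.0406] tool 138.76436139801856 15.55209935117209
```

```bash
python3 -m pendant '[{"translation":[0,0,-6],"twist":[0,0,0],"fingers":5},{"translation":[18,1,0],"twist":[0,0,0],"fingers":5},{"translation":[18,1,0],"twist":[0,0,0],"fingers":5},{"translation":[15,0,0],"twist":[0,0,0],"fingers":5},{"translation":[0,0,0],"twist":[0,0,0],"fingers":5}]'
```

```text
time: 7.1
tool_pos: [0.5498, 0.0204, 0.0765]
ee_rot: [-179.7, 0.5, 3.2]
wrist_force: [0.2, 0.8, -1.8]
opening: 0.0178
```

```bash
python3 -m pendant '[{"translation":[10,3,2],"twist":[-0.3,0.5,0.2],"fingers":5},{"translation":[0,0,0],"twist":[0,0,0],"fingers":5}]'; python3 - <<'E'
from h import *
s=state();print(s['tool_pos'],s['ee_rot'])
i=viewer.get_image('top'); j=viewer.get_image('side')
crop(i,240,340,150,250,5.4,'pics/a.png')
u,v=map(int,px('side',[.64,.03,.05])); crop(j,u-40,u+40,v-40,v+40,6.75,'pics/b.png')
a=cv2.imread('pics/a.png');b=cv2.imread('pics/b.png');cv2.imwrite('pics/ab3.png',cv2.resize(np.hstack([a,b]),(800,400)))
E
```

```text
time: 7.3
tool_pos: [0.5586, 0.018, 0.0749]
ee_rot: [179.9, 0.1, 3.0]
wrist_force: [-0.7, -0.3, -1.6]
opening: 0.0177
[0.55860111 0.01795533 0.07485118] [1.79925169e+02 5.12169529e-02 3.02582158e+00]
```

View pics/ab3.png

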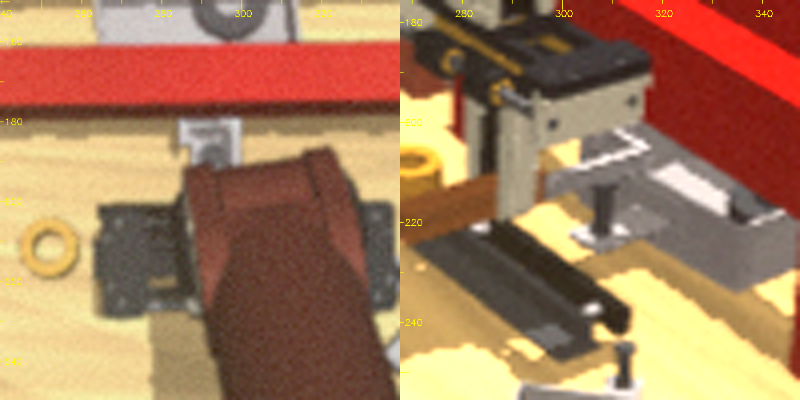

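Pin (X≈211 in the left panel) lies between the lip (≈185) and the shank (≈235), so it's clear to lower.

```bash
python3 -m pendant '[{"translation":[0,0,12],"twist":[0,0,0],"fingers":5},{"translation":[0,0,12],"twist":[0,0,0],"fingers":5},{"translation":[0,0,0],"twist":[0,0,0],"fingers":5}]'
```

```text
time: 7.7
tool_pos: [0.5551, 0.0181, 0.0486]
ee_rot: [179.9, 0.3, 3.1]
wrist_force: [-0.3, -0.6, -1.7]
opening: 0.0178
```

```bash
python3 -m pendant '[{"translation":[3,0,8],"twist":[0,0,0],"fingers":5},{"translation":[2,0,8],"twist":[0,0,0],"fingers":5},{"translation":[0,0,0],"twist":[0,0,0],"fingers":5}]'
```

```text
time: 8.0
tool_pos: [0.5597, 0.0183, 0.0301]
ee_rot: [179.9, 0.4, 3.1]
wrist_force: [0.4, -0.8, -1.7]
opening: 0.0177
```

```bash
python3 -m pendant '[{"translation":[-5,0,-4],"twist":[0,0.4,0],"fingers":5},{"translation":[-4,0,0],"twist":[0,0,0],"fingers":5},{"translation":[-3,0,0],"twist":[0,0,0],"fingers":5}]'; for k in 1 ; do python3 -m pendant '[{"translation":[-3,0,0],"twist":[0,0,0],"fingers":5},{"translation":[-3,0,0],"twist":[0,0,0],"fingers":5}]'; done;  python3 -m pendant '[{"translation":[-3,0,0],"twist":[0,0,0],"fingers":5},{"translation":[-3,0,0],"twist":[0,0,0],"fingers":5}]'
```

```text
time: 8.3
tool_pos: [0.5484, 0.0178, 0.0345]
ee_rot: [180.0, -0.1, 3.0]
wrist_force: [4.0, 0.1, -4.1]
opening: 0.0177
time: 8.5
tool_pos: [0.5456, 0.0179, 0.0357]
ee_rot: [180.0, -0.6, 3.0]
wrist_force: [4.9, 0.2, -4.3]
opening: 0.0176
time: 8.7
tool_pos: [0.5411, 0.0178, 0.0362]
ee_rot: [-180.0, -0.9, 3.0]
wrist_force: [3.9, 0.3, -3.9]
opening: 0.018
```

```bash
python3 -m pendant '[{"translation":[-5,0,1],"twist":[0,-0.3,0],"fingers":5},{"translation":[-5,0,1],"twist":[0,-0.3,0],"fingers":5},{"translation":[-5,0,1],"twist":[0,-0.3,0],"fingers":5},{"translation":[-5,0,0],"twist":[0,0,0],"fingers":5}]';  python3 -m pendant '[{"translation":[-5,0,0],"twist":[0,-0.2,0],"fingers":5},{"translation":[-5,0,0],"twist":[0,-0.2,0],"fingers":5},{"translation":[-5,0,0],"twist":[0,0,0],"fingers":5}]'
```

```text
time: 9.1
tool_pos: [0.5297, 0.0176, 0.0359]
ee_rot: [-179.9, -1.2, 3.0]
wrist_force: [4.4, 1.2, -4.0]
opening: 0.0178
time: 9.4
tool_pos: [0.5152, 0.017, 0.0362]
ee_rot: [-179.9, -0.9, 3.0]
wrist_force: [4.5, 0.3, -4.0]
opening: 0.0178
```

```bash
python3 -m pendant '[{"translation":[-4,0,2],"twist":[0,-0.5,0],"fingers":5},{"translation":[-4,0,1],"twist":[0,-0.3,0],"fingers":5}]';  python3 -m pendant '[{"translation":[-4,0,1],"twist":[0,-0.2,0],"fingers":5},{"translation":[-5,0,0],"twist":[0,-0.2,0],"fingers":5},{"translation":[-5,0,0],"twist":[0,0,0],"fingers":5}]'
```

```text
time: 9.6
tool_pos: [0.5123, 0.0174, 0.0349]
ee_rot: [-179.8, -0.9, 3.0]
wrist_force: [7.3, -0.2, 0.2]
opening: 0.018
time: 9.9
tool_pos: [0.5032, 0.0172, 0.0353]
ee_rot: [-179.8, -1.1, 2.9]
wrist_force: [3.9, 1.0, -4.1]
opening: 0.0177
```

```bash
python3 -m pendant '[{"translation":[-4,0,1.2],"twist":[0,-0.5,0],"fingers":5},{"translation":[-4,0,1],"twist":[0,-0.4,0],"fingers":5},{"translation":[-4,0,1],"twist":[0,-0.4,0],"fingers":5}]';  python3 -m pendant '[{"translation":[-4,0,0.7],"twist":[0,-0.4,0],"fingers":5},{"translation":[-4,0,0.7],"twist":[0,-0.4,0],"fingers":5}]'; python3 - <<'E'
from h import *
s=state();print(s['tool_pos'],s['ee_rot'])
i=viewer.get_image('top'); j=viewer.get_image('side')
crop(i,240,340,120,220,5.4,'pics/a.png')
u,v=map(int,px('side',[.61,.03,.05])); crop(j,u-40,u+40,v-40,v+40,6.75,'pics/b.png')
a=cv2.imread('pics/a.png');b=cv2.imread('pics/b.png');cv2.imwrite('pics/ab4.png',cv2.resize(np.hstack([a,b]),(800,400)))
E
```

```text
time: 10.2
tool_pos: [0.4998, 0.0172, 0.0346]
ee_rot: [-179.7, -1.0, 2.9]
wrist_force: [7.1, -0.9, 0.4]
opening: 0.0176
time: 10.4
tool_pos: [0.4978, 0.0173, 0.0349]
ee_rot: [-179.7, -0.9, 2.8]
wrist_force: [5.6, 0.3, 0.1]
opening: 0.0178
[0.49778849 0.01727826 0.03490625] [-179.66959603   -0.88811707    2.83105547]
```

View pics/ab4.png

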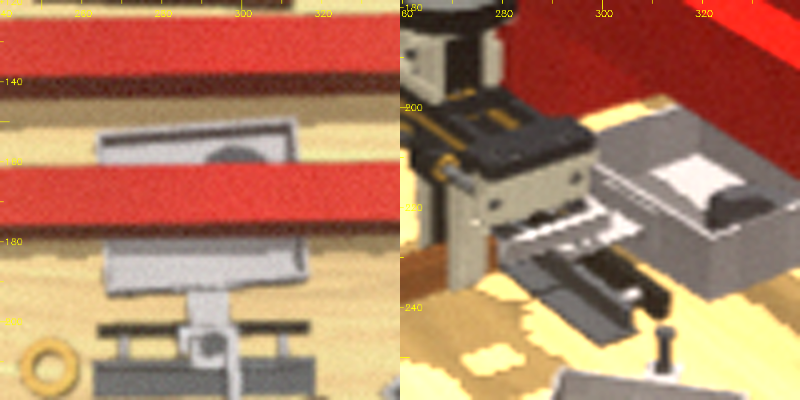

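```bash
python3 -m pendant '[{"translation":[-5,0,0.7],"twist":[0,-0.5,0],"fingers":5},{"translation":[-5,0,0.7],"twist":[0,-0.4,0],"fingers":5},{"translation":[-5,0,0.7],"twist":[0,-0.4,0],"fingers":5},{"translation":[-5,0,0.5],"twist":[0,-0.4,0],"fingers":5}]';  python3 -m pendant '[{"translation":[-4,0,0.5],"twist":[0,-0.4,0],"fingers":5},{"translation":[-4,0,0.5],"twist":[0,-0.4,0],"fingers":5}]'
```

```text
time: 10.9
tool_pos: [0.4894, 0.0173, 0.0354]
ee_rot: [-179.6, -0.6, 2.8]
wrist_force: [6.3, 0.9, -0.7]
opening: 0.0175
time: 11.1
tool_pos: [0.4862, 0.0172, 0.0357]
ee_rot: [-179.5, -0.4, 2.7]
wrist_force: [5.9, 0.1, -0.0]
opening: 0.0179
```

```bash
python3 -m pendant '[{"translation":[-5,0,0.7],"twist":[-0.2,-0.3,0],"fingers":5},{"translation":[-4,0,0.7],"twist":[-0.2,-0.2,0],"fingers":5},{"translation":[-4,0,0.7],"twist":[0,-0.2,0],"fingers":5}]';  python3 -m pendant '[{"translation":[-4,0,0.5],"twist":[0,0,0],"fingers":5},{"translation":[-4,0,0.5],"twist":[0,0,0],"fingers":5}]'; python3 -m pendant '[{"translation":[-3,0,0.5],"twist":[0,0,0],"fingers":5}]'
```

```text
time: 11.4
tool_pos: [0.4804, 0.0172, 0.0355]
ee_rot: [-179.9, -0.6, 2.6]
wrist_force: [5.5, 0.9, -1.6]
opening: 0.0176
time: 11.6
tool_pos: [0.4759, 0.0172, 0.0352]
ee_rot: [-179.9, -1.1, 2.6]
wrist_force: [6.9, 0.4, -3.7]
opening: 0.0177
time: 11.7
tool_pos: [0.4746, 0.0177, 0.035]
ee_rot: [-179.8, -1.3, 2.7]
wrist_force: [7.1, 0.6, -3.7]
opening: 0.0177
```

Now small steps, one call per couple of rows, watching for the force rise.

```bash
python3 -m pendant '[{"translation":[-2,0,1],"twist":[0,-0.5,0],"fingers":5}]';  python3 -m pendant '[{"translation":[-2,0,0.5],"twist":[0,-0.4,0],"fingers":5}]'; python3 -m pendant '[{"translation":[-2,0,0.5],"twist":[0,-0.3,0],"fingers":5}]'
```

```text
time: 11.8
tool_pos: [0.474, 0.0181, 0.0344]
ee_rot: [-179.8, -1.0, 2.7]
wrist_force: [5.0, 0.5, 1.3]
opening: 0.0177
time: 11.9
tool_pos: [0.474, 0.0182, 0.0345]
ee_rot: [-179.8, -0.8, 2.7]
wrist_force: [5.3, -0.6, 0.6]
opening: 0.018
time: 12.0
tool_pos: [0.4739, 0.0182, 0.0346]
ee_rot: [-179.7, -0.8, 2.7]
wrist_force: [5.3, 0.3, 1.0]
opening: 0.0176
```

```bash
for i in 1; do python3 -m pendant '[{"translation":[-3,0,0.5],"twist":[0,-0.3,0],"fingers":5}]';  python3 -m pendant '[{"translation":[-3,0,0.5],"twist":[0,-0.2,0],"fingers":5}]'; python3 -m pendant '[{"translation":[-3.5,0,0.5],"twist":[0,0,0],"fingers":5}]'; done
```

```text
time: 12.1
tool_pos: [0.4739, 0.0183, 0.0349]
ee_rot: [-179.7, -0.8, 2.6]
wrist_force: [6.7, 0.7, -0.6]
opening: 0.018
time: 12.2
tool_pos: [0.4738, 0.0183, 0.0351]
ee_rot: [-179.7, -1.0, 2.6]
wrist_force: [7.6, 0.8, -2.8]
opening: 0.0174
time: 12.3
tool_pos: [0.4729, 0.0186, 0.035]
ee_rot: [-179.7, -1.3, 2.6]
wrist_force: [7.8, 1.7, -4.6]
opening: 0.0175
```

```bash
for i in 1; do python3 -m pendant '[{"translation":[-4,0,0.8],"twist":[0,-0.4,0],"fingers":5}]';  python3 -m pendant '[{"translation":[-4,0,0.5],"twist":[0,-0.4,0],"fingers":5}]'; python3 -m pendant '[{"translation":[-4.5,0,0.5],"twist":[0,-0.3,0],"fingers":5}]'; done
```

```text
time: 12.4
tool_pos: [0.4728, 0.019, 0.0347]
ee_rot: [-179.6, -1.3, 2.6]
wrist_force: [10.7, 0.7, -4.2]
opening: 0.0177
time: 12.5
tool_pos: [0.4728, 0.0191, 0.0347]
ee_rot: [-179.6, -1.4, 2.6]
wrist_force: [8.8, 1.0, -4.6]
opening: 0.0179
time: 12.6
tool_pos: [0.4727, 0.0193, 0.0347]
ee_rot: [-179.5, -1.6, 2.5]
wrist_force: [10.0, 1.7, -5.7]
opening: 0.0178
```

```bash
python3 -m pendant '[{"translation":[-3.5,0.5,2.5],"twist":[-0.4,-0.5,0],"fingers":5}]';  python3 -m pendant '[{"translation":[-4.5,0.3,1],"twist":[0,-0.5,0],"fingers":5}]'; python3 -m pendant '[{"translation":[-5,0.3,1],"twist":[0,-0.5,0],"fingers":5}]'
```

```text
time: 12.7
tool_pos: [0.4728, 0.019, 0.0329]
ee_rot: [-179.9, -1.5, 2.5]
wrist_force: [4.4, 1.3, 2.1]
opening: 0.0178
time: 12.8
tool_pos: [0.4726, 0.0192, 0.0328]
ee_rot: [-179.8, -1.5, 2.5]
wrist_force: [8.4, 1.2, 0.6]
opening: 0.0174
time: 12.9
tool_pos: [0.4726, 0.0193, 0.0328]
ee_rot: [-179.8, -1.6, 2.5]
wrist_force: [8.4, 0.0, 0.0]
opening: 0.0178
```

```bash
python3 -m pendant '[{"translation":[-6,0.3,0.8],"twist":[-0.2,-0.5,0],"fingers":5}]';  python3 -m pendant '[{"translation":[-6,0.3,0.8],"twist":[-0.2,-0.5,0],"fingers":5}]'; python3 -m pendant '[{"translation":[-6.5,0.3,0.8],"twist":[-0.2,-0.5,0],"fingers":5}]'
```

```text
time: 13.0
tool_pos: [0.4726, 0.0194, 0.0332]
ee_rot: [-179.9, -1.9, 2.5]
wrist_force: [11.8, 1.6, -3.0]
opening: 0.0175
time: 13.1
tool_pos: [0.4726, 0.0195, 0.0333]
ee_rot: [179.9, -2.1, 2.4]
wrist_force: [10.7, 1.2, -4.7]
opening: 0.0179
time: 13.2
tool_pos: [0.4725, 0.0196, 0.0334]
ee_rot: [179.8, -2.3, 2.4]
wrist_force: [11.1, 1.2, -5.7]
opening: 0.018
```

```bash
python3 -m pendant '[{"translation":[-6.5,0.3,2.5],"twist":[0.2,-1,0],"fingers":5}]';  python3 -m pendant '[{"translation":[-7,0.3,1.5],"twist":[0,-1,0],"fingers":5}]'; python3 -m pendant '[{"translation":[-7,0.3,1.5],"twist":[0,-1,0],"fingers":5}]';python3 -m pendant '[{"translation":[-7.5,0.3,1.5],"twist":[0,-1,0],"fingers":5}]'; python3 - <<'E'
from h import *
i=viewer.get_image('top'); j=viewer.get_image('side')
crop(i,250,330,170,250,6.75,'pics/a.png')
u,v=map(int,px('side',[.60,.03,.04])); crop(j,u-40,u+40,v-40,v+40,6.75,'pics/b.png')
a=cv2.imread('pics/a.png');b=cv2.imread('pics/b.png');cv2.imwrite('pics/ab5.png',cv2.resize(np.hstack([a,b]),(800,400)))
E
```

```text
time: 13.3
tool_pos: [0.4725, 0.0199, 0.032]
ee_rot: [-179.9, -2.1, 2.4]
wrist_force: [9.0, 0.8, 1.3]
opening: 0.0179
time: 13.4
tool_pos: [0.4723, 0.0199, 0.0318]
ee_rot: [-179.8, -1.9, 2.3]
wrist_force: [9.7, -0.1, 2.6]
opening: 0.0177
time: 13.5
tool_pos: [0.4722, 0.02, 0.0318]
ee_rot: [-179.8, -1.7, 2.3]
wrist_force: [9.0, 0.6, 1.9]
opening: 0.0179
time: 13.6
tool_pos: [0.4721, 0.0201, 0.0319]
ee_rot: [-179.7, -1.6, 2.3]
wrist_force: [10.1, 0.9, 2.0]
opening: 0.0179
```

View pics/ab5.png

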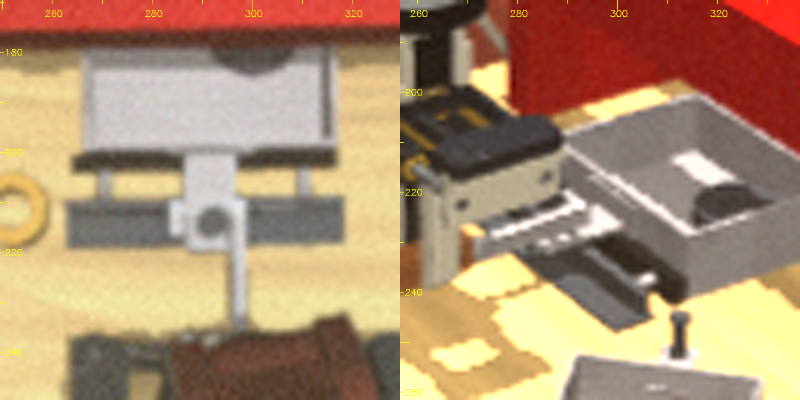

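Tray front is at the rubber face across its width; I'll measure the squareness numerically with edge fits.

```bash
cat > sq.py <<'E'
from h import *
im=np.mean([viewer.get_image('top').astype(float).mean(2) for _ in range(3)],0)
cols=[u for u in range(268,315) if not 284<=u<=300]
def edges(z,lo,hi,sgn):
    P=[]
    for u in cols:
        g=sgn*np.gradient(im[:,u])[lo:hi]; k=g.argmax()
        if 0<k<len(g)-1:
            d=(g[k-1]-g[k+1])/(2*(g[k-1]-2*g[k]+g[k+1])); P.append((u,lo+k+d))
    P=np.array(P); Q=np.array([pt('top',u,v,z)[:2] for u,v in P])
    f=np.polyfit(Q[:,1],Q[:,0],1); r=Q[:,0]-np.polyval(f,Q[:,1]); m=abs(r)<2*r.std()+1e-4; f=np.polyfit(Q[m,1],Q[m,0],1)
    return np.degrees(np.arctan(-f[0])),np.polyval(f,.04),r[m].std()*1e3
print('tray front (bright->dark)',edges(.045,196,206,-1))
print('plate near edge (dark->bright)',edges(.018,200,209,1))
E
python3 sq.py
```

```text
tray front (bright->dark) (np.float64(2.450864712134058), np.float64(0.612434851191101), np.float64(0.27202529070003073))
plate near edge (dark->bright) (np.float64(2.7723863060519354), np.float64(0.6018413920354786), np.float64(0.28970814454413657))
```

```bash
python3 -m pendant '[{"translation":[-8.5,0.3,1],"twist":[0,-1,0],"fingers":5}]';  python3 -m pendant '[{"translation":[-9,0.3,1],"twist":[0,-1,0],"fingers":5}]'; python3 -m pendant '[{"translation":[-9,0.3,1],"twist":[0,-1,0],"fingers":5}]'; python3 sq.py; python3 -c "
from workcell import state;print(state()['wrist_force'])"
```

```text
time: 13.95
tool_pos: [0.472, 0.0203, 0.0326]
ee_rot: [-179.6, -1.6, 2.2]
wrist_force: [13.0, 1.2, -0.9]
opening: 0.0179
time: 14.05
tool_pos: [0.472, 0.0205, 0.0332]
ee_rot: [-179.5, -1.6, 2.2]
wrist_force: [14.0, 1.3, -3.8]
opening: 0.018
time: 14.15
tool_pos: [0.4719, 0.0206, 0.0336]
ee_rot: [-179.4, -1.7, 2.1]
wrist_force: [13.6, 0.4, -4.2]
opening: 0.0181
tray front (bright->dark) (np.float64(2.429351641159301), np.float64(0.6123792432371248), np.float64(0.31237986654310484))
plate near edge (dark->bright) (np.float64(2.822616731287326), np.float64(0.6018522499206423), np.float64(0.29372656720960605))
[13.06116635  0.42473709 -4.40061061]
```

```bash
python3 -m pendant '[{"translation":[4,0,2],"twist":[0,-1,0],"fingers":5},{"translation":[4,3,0],"twist":[0,-0.5,0],"fingers":5},{"translation":[2,2,0],"twist":[-0.2,-0.5,0],"fingers":5},{"translation":[0,0,0],"twist":[0,0,0],"fingers":5}]'
```

```text
time: 14.7
tool_pos: [0.4737, 0.0143, 0.0303]
ee_rot: [-179.8, 1.5, 2.1]
wrist_force: [0.2, -0.5, -2.1]
opening: 0.018
```

```bash
python3 -m pendant '[{"translation":[5,0,-2],"twist":[0,0.8,0],"fingers":5},{"translation":[4,0,-2],"twist":[0,0.5,0],"fingers":5},{"translation":[0,0,0],"twist":[0,0,0],"fingers":5}]'; python3 - <<'E'
from h import *
i=viewer.get_image('top'); j=viewer.get_image('side')
crop(i,250,330,170,250,6.75,'pics/a.png')
u,v=map(int,px('side',[.58,.03,.04])); crop(j,u-40,u+40,v-40,v+40,6.75,'pics/b.png')
a=cv2.imread('pics/a.png');b=cv2.imread('pics/b.png');cv2.imwrite('pics/ab6.png',cv2.resize(np.hstack([a,b]),(800,400)))
E
```

```text
time: 15.0
tool_pos: [0.4796, 0.0142, 0.0336]
ee_rot: [-179.8, 0.5, 2.1]
wrist_force: [-0.9, 0.7, -1.8]
opening: 0.0181
```

View pics/ab6.png

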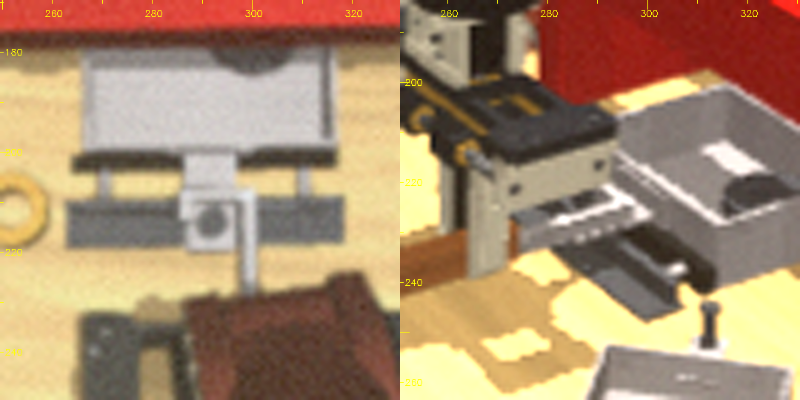

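```bash
python3 -m pendant '[{"translation":[5,-2,0],"twist":[0,0.3,0],"fingers":5},{"translation":[4,0,0],"twist":[0,0.2,0],"fingers":5},{"translation":[0,0,0],"twist":[0,0,0],"fingers":5},{"translation":[0,0,-8],"twist":[0,0,0],"fingers":5},{"translation":[0,0,0],"twist":[0,0,0],"fingers":5}]'
```

```text
time: 15.6
tool_pos: [0.4889, 0.017, 0.042]
ee_rot: [-179.8, 0.1, 2.2]
wrist_force: [0.2, -0.2, -1.0]
opening: 0.0176
```

```bash
python3 -m pendant '[{"translation":[0,0,-8],"twist":[0,0,0],"fingers":5},{"translation":[0,0,-8],"twist":[0,0,0],"fingers":5},{"translation":[0,0,0],"twist":[0,0,0],"fingers":5}]'; python3 -m pendant '[{"translation":[0,0,-10],"twist":[0,0,0],"fingers":5},{"translation":[0,0,-10],"twist":[0,0,0],"fingers":5},{"translation":[0,0,-10],"twist":[0,0,0],"fingers":5},{"translation":[0,0,-20],"twist":[0,0,0],"fingers":5},{"translation":[0,0,0],"twist":[0,0,0],"fingers":5}]'; python3 sq.py
```

```text
time: 15.9
tool_pos: [0.4889, 0.0168, 0.0598]
ee_rot: [-179.8, 0.0, 2.1]
wrist_force: [0.1, -0.1, -1.3]
opening: 0.0178
time: 16.4
tool_pos: [0.489, 0.0166, 0.1143]
ee_rot: [-179.8, -0.0, 2.1]
wrist_force: [0.6, 1.0, -1.9]
opening: 0.0177
tray front (bright->dark) (np.float64(2.560448427945076), np.float64(0.6124030180335558), np.float64(0.2575239091587484))
plate near edge (dark->bright) (np.float64(2.6819259025852022), np.float64(0.6020373784912418), np.float64(0.3831296578432112))
```

```bash
python3 -m pendant '[{"translation":[-5,-20,0],"twist":[0,0,0],"fingers":5},{"translation":[-5,-40,0],"twist":[0,0,0],"fingers":5},{"translation":[-5,-45,0],"twist":[0,0,0],"fingers":5},{"translation":[-5,-45,0],"twist":[0,0,0],"fingers":5},{"translation":[-5,-45,0],"twist":[0,0,0],"fingers":5},{"translation":[-5,-45,0],"twist":[0,0,0],"fingers":5},{"translation":[-5,-45,0],"twist":[0,0,0],"fingers":5},{"translation":[-5,-35,0],"twist":[0,0,0],"fingers":5},{"translation":[-2,-15,0],"twist":[0,0,0],"fingers":5},{"translation":[0,0,0],"twist":[0,0,0],"fingers":5}]'
```

```text
time: 17.55
tool_pos: [0.4272, 0.3566, 0.1002]
ee_rot: [179.6, 1.3, 1.7]
wrist_force: [-0.3, -0.9, -2.1]
opening: 0.0176
```

```bash
python3 -m pendant '[{"translation":[3,2,15],"twist":[0.4,1.3,-0.5],"fingers":5},{"translation":[2,0,20],"twist":[0,0,0],"fingers":5},{"translation":[0,0,20],"twist":[0,0,0],"fingers":5},{"translation":[0,0,0],"twist":[0,0,0],"fingers":5}]'; python3 - <<'E'
from h import *
s=state();print(s['ee_rot'])
i=viewer.get_image('top'); j=viewer.get_image('side')
crop(i,150,225,195,305,5.4,'pics/a.png')
u,v=map(int,px('side',[.45,.352,.03])); crop(j,u-60,u+60,v-55,v+55,5.4,'pics/b.png')
a=cv2.imread('pics/a.png');b=cv2.imread('pics/b.png');cv2.imwrite('pics/ab7.png',cv2.resize(np.hstack([a,b]),(790,455)))
E
```

```text
time: 17.95
tool_pos: [0.4347, 0.343, 0.0421]
ee_rot: [179.4, 0.1, 1.6]
wrist_force: [0.1, 0.3, -2.0]
opening: 0.0178
[1.79403771e+02 6.67917582e-02 1.63694553e+00]
```

View pics/ab7.png

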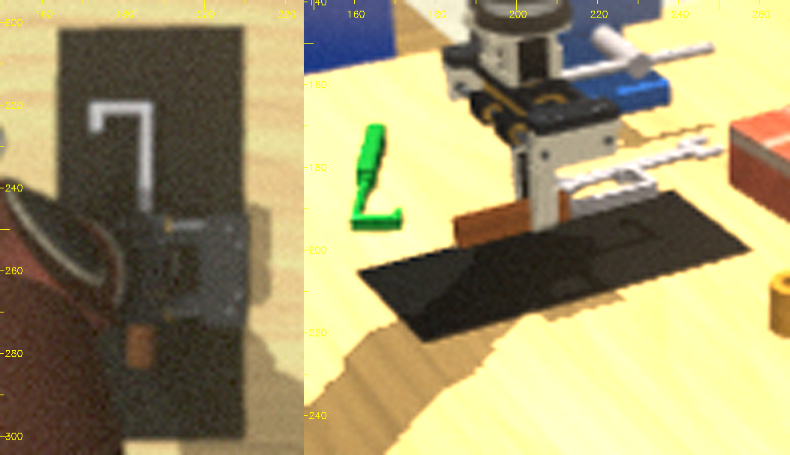

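Hook hangs level above the mat, lengthwise, as at the start. I'll lower it until it touches.

```bash
python3 -m pendant '[{"translation":[0,-4,12],"twist":[0.6,0,0],"fingers":5},{"translation":[0,-2,12],"twist":[0,0,0],"fingers":5},{"translation":[0,0,5],"twist":[0,0,0],"fingers":5},{"translation":[0,0,0],"twist":[0,0,0],"fingers":5}]'
```

```text
time: 18.45
tool_pos: [0.4404, 0.3496, 0.0181]
ee_rot: [-179.6, -0.5, 1.4]
wrist_force: [-0.3, -0.7, -1.3]
opening: 0.0178
```

```bash
python3 -m pendant '[{"translation":[-2,0,8],"twist":[-0.4,-0.5,0],"fingers":5},{"translation":[0,0,0],"twist":[0,0,0],"fingers":5}]'; python3 -m pendant '[{"translation":[0,0,4],"twist":[0,0,0],"fingers":5},{"translation":[0,0,0],"twist":[0,0,0],"fingers":5}]'
```

```text
time: 18.65
tool_pos: [0.4388, 0.3499, 0.0104]
ee_rot: [180.0, -0.1, 1.4]
wrist_force: [0.1, -0.5, -2.6]
opening: 0.0177
time: 18.85
tool_pos: [0.4389, 0.3502, 0.0063]
ee_rot: [-180.0, -0.1, 1.4]
wrist_force: [0.3, 0.2, -1.6]
opening: 0.0176
```

```bash
python3 -m pendant '[{"translation":[0,0,1.5],"twist":[0,0,0],"fingers":5},{"translation":[0,0,0],"twist":[0,0,0],"fingers":5}]'
```

```text
time: 19.05
tool_pos: [0.4394, 0.3507, 0.0054]
ee_rot: [-180.0, -0.1, 1.4]
wrist_force: [-1.4, -0.6, -1.1]
opening: 0.0181
```

```bash
python3 -m pendant '[{"translation":[0,0,0.5],"twist":[0,0,0],"fingers":5},{"translation":[0,0,0],"twist":[0,0,0],"fingers":40},{"translation":[0,0,0],"twist":[0,0,0],"fingers":40},{"translation":[0,0,0],"twist":[0,0,0],"fingers":40},{"translation":[0,0,0],"twist":[0,0,0],"fingers":40}]'; python3 -m pendant '[{"translation":[0,0,-10],"twist":[0,0,0],"fingers":40},{"translation":[0,0,-20],"twist":[0,0,0],"fingers":40},{"translation":[0,0,-40],"twist":[0,0,0],"fingers":40},{"translation":[0,0,-45],"twist":[0,0,0],"fingers":40},{"translation":[0,0,-45],"twist":[0,0,0],"fingers":40},{"translation":[0,45,0],"twist":[0,0,0],"fingers":40},{"translation":[0,45,0],"twist":[0,0,0],"fingers":40},{"translation":[0,45,0],"twist":[0,0,0],"fingers":40},{"translation":[0,45,0],"twist":[0,0,0],"fingers":40},{"translation":[0,0,0],"twist":[0,0,0],"fingers":40}]'; python3 sq.py;  python3 - <<'E'
from h import *
i=viewer.get_image('top'); j=viewer.get_image('side')
crop(i,150,350,90,310,2.7,'pics/a.png'); crop(j,140,360,110,330,2.7,'pics/b.png')
a=cv2.imread('pics/a.png');b=cv2.imread('pics/b.png');cv2.imwrite('pics/ab8.png',np.hstack([cv2.resize(a,(380,418)),cv2.resize(b,(418,418))]))
E
```

```text
time: 19.55
tool_pos: [0.44, 0.3513, 0.0057]
ee_rot: [-179.9, -0.3, 1.4]
wrist_force: [-0.3, 0.2, -0.3]
opening: 0.0391
time: 20.55
tool_pos: [0.4458, 0.1681, 0.1785]
ee_rot: [-179.6, -0.8, 1.7]
wrist_force: [-0.1, 1.3, 0.2]
opening: 0.0404
tray front (bright->dark) (np.float64(2.431999021439583), np.float64(0.6124333692685793), np.float64(0.2727677864369648))
plate near edge (dark->bright) (np.float64(2.817233684196799), np.float64(0.601798766863416), np.float64(0.2867355839435641))
```

View pics/ab8.png

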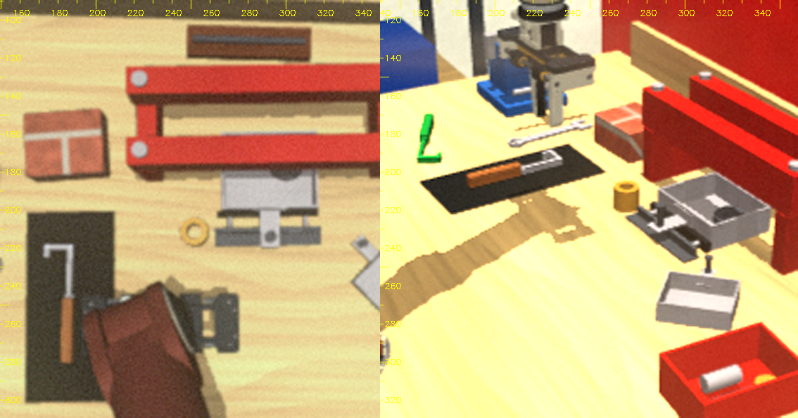

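```bash
python3 -c "
from workcell import order;print(order.finish_job())"
```

```text
the job is handed in; nothing more can be done
None
```

The tray is home against the stop, the hook is back flat on its mat, and the job was handed in at about 21 s of the 72 s allowed.

- **Pull:** I hooked the pin from above and drew the tray out about 76 mm until it stopped moving. I then held it against the rubber face for about 1.5 s, mostly at 9 to 14 N. One reading dipped to 4 N while I lowered the tool, and several sat near the 8 N edge.
- **Tray position:** After unhooking and at the end, the tray front measured 2.4 to 2.6° in yaw and the stop plate 2.7 to 2.8°. That is square to within about 0.1 to 0.4°, close to measurement noise. The tray did not move between the snug pull and the last check.
- **Vertical force:** While pulling, the hook pressed up on the pin with about 2 to 4 N at times because the tool drifted upward. I lowered the tool to relieve it, and no picture showed the tray tipped.
- **Final picture:** The bearing is in the tray, and the hook lies flat and lengthwise on its mat. The bush, brick, wrench, bin and look-alikes appear where they started. The oil can and press plate were outside this last crop; the arm did not work near them. The gripper was clear of everything.

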